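# Draw a sample chamber tight with its cam lock

### The job

Slide the sample block along its base until the bolt head is in the mouth of the cam, then turn the cam clockwise about half a turn so that its hook draws the block up tight against the rubber seal. Where it comes up firm differs, so feel for it: stop once it is firm and do not force it, then let go. Leave the other things on the bench where they are.

Things in the scene. Friction and masses are not known exactly. Their poses are not given: they have to be found in the camera images.
- base: fixed grey base plate 110 x 245 x 15 mm; origin on the bench under the cam axis, +y along the plate towards the block, z up. Plate reaches y -50 to 195 mm, its two rails guide the block. A black two-part rubber seal, 28 mm high, stands across it about 48 to 62 mm from the cam axis with a 16 mm gap for the bolt; its place differs by 5 mm from start to start and is not reported.
- cam: steel cam disc, 82 mm across, on the plate; origin on its upright axis, 15 mm above the bench. Black wing on top: 80 mm along cam y, 14 mm thick (x), 34 to 66 mm above the origin, to grip or push. Turns clockwise from above: 0 (x axes of cam and base agree, mouth towards base +y; a stop) to 4 rad (a stop); starts at 0 to 0.4. Stays where left (drag 0.08 N m).
- block: loose aluminium block 80 x 80 x 30 mm, 0.5 to 0.8 kg, lying in the rails; origin at the bottom of its front (cam side) face, +y away from the cam, front starts 86 to 106 mm from the cam axis. Black upright fin to hold: 50 mm wide (x), 12 mm thick (y), centred 58 mm behind the front, 30 to 62 mm above the origin. Steel bolt 10 mm wide reaches 47 mm ahead, top 29 mm above the origin.
- bolt_head (a point): bolt head: the middle of an 8 mm round pin hanging from the bolt's tip, 42 mm ahead of the block's front. The spiral hook on the disc catches it when it is 15 to 28 mm from the cam axis. Turning draws the block 4 mm per rad; it meets the firm seal at 1.8 rad or later and is tight by 3.5. Properly firm takes 0.35 to 0.5 N m to turn (14 N pushing 30 mm out on the wing); over 0.6 N m is forcing.
- jar: bystander: small jar 56 mm across, 70 mm high; origin at the centre of its underside
- bottle: bystander: white bottle 60 mm across, 150 mm high; origin at the centre of its underside
- cup: bystander: black ring 52 mm across, 20 mm high, an empty sample cup; origin at the centre of its underside
Things that resemble listed ones, but are neither listed nor needed, are in the scene too. What is shaped like the block but pink is not meant.

How it is judged:
On the way:
1. the bolt head is in the mouth of the cam (horizontal distance between bolt_head and cam below 0.028 m), for 0.2 s.
At the end, for the whole second after the job is handed in: The bolt head is within 21.5 mm of the cam axis, the cam's hook alone holds it with a pull of 10 to 60 N against the seal, and the block is at rest (contact force between cam and block between 10 and 60 N and horizontal distance between bolt_head and cam below 0.0215 m and linear speed of block below 0.01 m/s); the robot touches nothing.
It fails at once if the cam is forced: its hook pulls the bolt with more than 60 N (contact force between cam and block above 60 N).
It fails at once if a bystander is moved more than 20 mm (distance of any of jar, bottle, cup from where it was at the start of the episode above 0.02 m).
It also fails if it takes over 64 s, if anything falls off the work surface, if the arm or the gripper's body presses on something with over 40 N, if the wrist force passes 120 N, or if a joint passes its speed limit or range.

### The arm

A 7-joint arm with a two-finger parallel gripper is mounted at the origin on the work surface. World frame = base frame: x ahead of the robot, y to its left, z up, the work surface at z = 0. Lengths are in m, angles in rad, forces in N, time in s.
With the tool pointing down it reaches from about 0.4 to 0.85 m from the base axis. Payload 10.4 kg.
Tool frame: the origin (TCP) lies at the very end of the fingers, on their centre line; the grasp point (between the pads) lies manip.grasp_offset behind it (manip.grasp_offset is the distance from the TCP to the grasp point, in m); z points along the fingers, x is the direction in which the jaws open and shut, and the axes are right-handed (so a half turn about z gives the same grasp; the last joint's range is limited). The gripper opens to 85 mm and grips with 20 to 120 N. Pads are 22 mm wide; open, the fingers measure 114 mm over their backs; the gripper's body (76 mm by 85 mm) begins 54 mm behind the grasp point. The pads swing forward as they close: fully open they stand 13 mm farther back than shut.
Start: joints at [1.104, 0.332, -0.065, 1.46, 0.022, 1.35, -0.088], TCP at [0.268, -0.564, 0.231] pointing down, gripper open.
Joint ranges: [-2.6, 2.6], [-0.5, 2.12], [-1.47, 1.34], [0.16, 2.42], [-1.27, 4.41], [0.06, 2.06], [-2.6, 2.6]. Speed limits (rad/s): [2.22, 2.22, 2.79, 2.79, 3.14, 3.14, 3.14].

### API

Orientations are given as a unit quaternion [x, y, z, w].
In Python, from workcell import manip gives the robot as it stands.
- The arm moves only by the shell command python3 -m crank 'ROWS' [FORCE]. ROWS is JSON, a list that holds one entry, the list of rows, each a list of 7 numbers: the shift along the world's x, y, z in units of 60 mm (1.0 is 60 mm), then the turn, a rotation vector about the world's x, y, z in units of 5 degrees (1.0 is 5 degrees), then the finger opening in mm, from 0 to 85.4. A call has 1 to 8 rows; each row shifts and turns the commanded pose from where the row before left it; what a row does not reach is not made up. A row lasts 1/8 s, in which the tool goes at most 62.5 mm and 10.7 degrees, less where a joint would pass 70% of its speed; a pose out of reach is approached as far as the arm can. A call is refused whole if a number of a shift passes 1 or a number of a turn 1, either way. A call with a gripper value outside its range is refused whole. The fingers move at their own pace and stop on an object; FORCE is the grip in N (left out, the last holds). Time passes only in rows, so rows that do not move let the fingers close. It gives the time, the measured TCP pose, the force and the opening at its end, in the units of the state.
- manip.get_obs(): the state, without advancing time (a new reading comes with each control period).
- manip.camera(name): name is "scene" or "top"; returns (picture, depth): 384x512x3 uint8, blue, green, red; 384x512 float32, m along the optical axis (not along the pixel's ray), 0 where there is no reading.
- manip.get_calibration(name): a dict with "fx", "fy", "cx", "cy" (pixels), "rvec" (rotation vector, rad) and "tvec" (3), from world to camera coordinates, as OpenCV has them. Camera axes: x right, y down, z forward; pixel columns grow to the right and rows downward; lengths in m; the calibration is good to about 2 mm. A picture is of the moment at which its call begins. get_calibration takes no time and is no camera call.
- manip.hand_in(): hands the job in, once; it reports no verdict.
The state is a dict: "clock": time; "joint_pos": joint angles; "joint_velocities": joint speeds; "tau": joint torques, N m; "position": TCP position; "ee_rot": TCP orientation; "ft_force": force on the tool from outside, world axes, zero at the start; "torque": the same for the moment, N m; "grip_width": opening from 0.0 (shut) to 1.0 (fully open).
Only numpy, scipy, OpenCV 4.12 (cv2) and the standard library are available. Lean on these libraries where they do the work, as an engineer would, in place of code of your own. Each camera call takes 0.05 s, during which the arm holds its last target.

## Working session

There is one attempt and no reset: what is moved stays moved. The work goes in short steps, Python scripts to look and compute and a shell command to move; the robot and the scene stay as the last step left them, time stands still between calls to the robot, and variables do not carry over. Pictures are saved under pics/ and viewed, and the job is handed in when it is done.

```bash
ls; mkdir -p pics
python3 - <<'E'
from workcell import manip
import cv2, numpy as np
o=manip.get_obs(); print(o['clock'],o['position'],o['ee_rot'],o['grip_width'],manip.grasp_offset)
for n in ['scene','top']:
    p,d=manip.camera(n); cv2.imwrite(f'pics/{n}0.png',p); np.save(f'{n}_d.npy',d); np.save(f'{n}_p.npy',p)
    c=manip.get_calibration(n); print(n,c)
E
```

```text
pics
0.0 [ 0.26818794 -0.56410822  0.23051002] [ 8.45399024e-01 -5.34134767e-01 -6.41932917e-04 -3.58426202e-04] 1.0004235149450982 0.0187
scene {'fx': 398.5777330586766, 'fy': 398.5777330586766, 'cx': 255.79931827542632, 'cy': 195.70409377190595, 'rvec': array([ 2.06528297,  1.51547148, -0.50020466]), 'tvec': array([-0.16379347, -0.34921074,  1.30931786])}
top {'fx': 409.4148573971611, 'fy': 409.4148573971611, 'cx': 254.09740782114324, 'cy': 190.8304438682711, 'rvec': array([ 2.11444453, -2.14291248,  0.19331793]), 'tvec': array([-0.0183401 ,  0.53493094,  0.98431992])}
```

View pics/scene0.png

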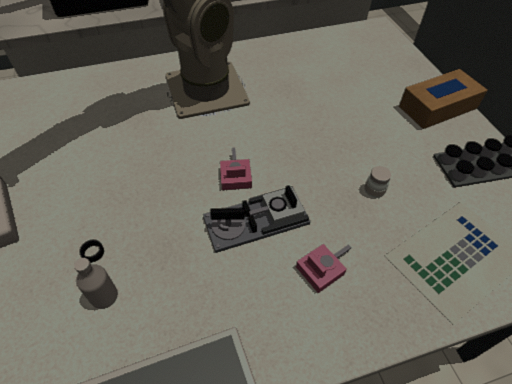

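View pics/top0.png

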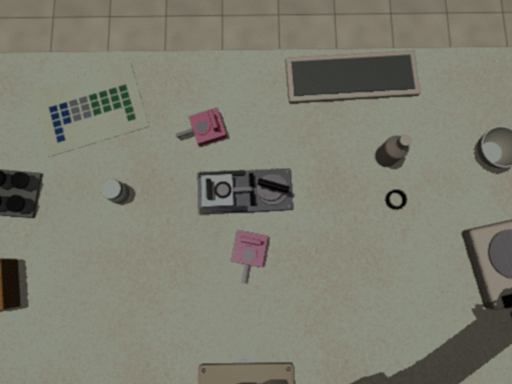

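Top view: base plate spans about (198–293, 170–213), the cam with its wing is at (274,187) and the grey block with its fin is at (215,190). The pink lookalikes are at (208,126) and (249,250), the jar at (116,191), the bottle at (397,150) and the ring at (396,199).

```bash
cat > h.py <<'E'
import numpy as np, cv2
from workcell import manip
def cloud(n,p=None,d=None):
    c=manip.get_calibration(n)
    if p is None: p,d=manip.camera(n)
    R,_=cv2.Rodrigues(c['rvec']); t=np.array(c['tvec']).ravel()
    v,u=np.mgrid[:d.shape[0],:d.shape[1]]
    P=np.stack([(u-c['cx'])/c['fx']*d,(v-c['cy'])/c['fy']*d,d],-1)
    W=(P-t)@R
    W[d<=0]=np.nan
    return p,W
def proj(n,X):
    c=manip.get_calibration(n)
    K=np.array([[c['fx'],0,c['cx']],[0,c['fy'],c['cy']],[0,0,1]])
    return cv2.projectPoints(np.array(X,float).reshape(-1,3),c['rvec'],c['tvec'],K,None)[0].reshape(-1,2)
def ortho(n,W,p,x0,x1,y0,y1,zmin,s=0.0005):
    # rectified at plane height z=zmin : homography from world plane
    xs=np.arange(x1,x0,-s); ys=np.arange(y1,y0,-s)
    X,Y=np.meshgrid(xs,ys,indexing='ij')
    q=proj(n,np.stack([X,Y,np.full_like(X,zmin)],-1)).reshape(*X.shape,2).astype(np.float32)
    return cv2.remap(p,q[...,0],q[...,1],cv2.INTER_CUBIC)
E
python3 - <<'E'
from h import *
for n in ['top','scene']:
    p,W=cloud(n,np.load(n+'_p.npy'),np.load(n+'_d.npy'))
    print(n,proj(n,[0.5,0,0]))
    if n=='top':
        for (u,v) in [(246,190),(200,175),(290,175),(290,208),(200,210),(274,187),(262,181),(288,192),(210,190),(116,191),(397,150),(396,199),(249,250)]:
            print((u,v),W[v,u].round(4))
p,W=cloud('top',np.load('top_p.npy'),np.load('top_d.npy'))
crop=cv2.resize(p[160:225,185:305],None,fx=6.5,fy=6.5,interpolation=cv2.INTER_CUBIC); cv2.imwrite('pics/topcrop.png',crop)
p2=np.load('scene_p.npy');crop=cv2.resize(p2[175:255,195:320],None,fx=6.2,fy=6.2,interpolation=cv2.INTER_CUBIC); cv2.imwrite('pics/scenecrop.png',crop)
E
```

```text
top [[244.53431587 207.21781666]]
(246, 190) [ 0.5376 -0.005   0.0449]
(200, 175) [0.5815 0.1138 0.0292]
(290, 175) [ 0.581  -0.1201  0.0173]
(290, 208) [ 0.4943 -0.1178  0.0148]
(200, 210) [0.4901 0.1127 0.0304]
(274, 187) [ 0.5383 -0.0744  0.0768]
(262, 181) [ 0.5529 -0.0451  0.0809]
(288, 192) [ 0.5295 -0.1104  0.0539]
(210, 190) [0.5326 0.0824 0.0788]
(116, 191) [0.5347 0.3149 0.0704]
(397, 150) [ 0.6184 -0.3706  0.112 ]
(396, 199) [ 0.5163 -0.3984  0.0011]
(249, 250) [ 0.3876 -0.0108  0.0336]
scene [[251.16769113 207.40325441]]
```

View pics/topcrop.png

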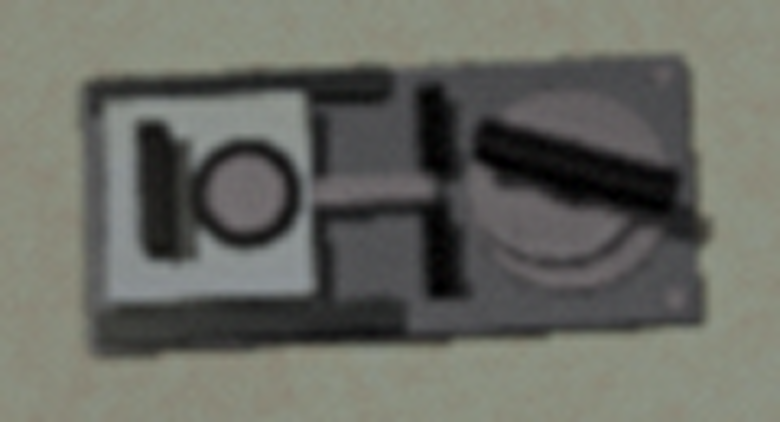

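View pics/scenecrop.png

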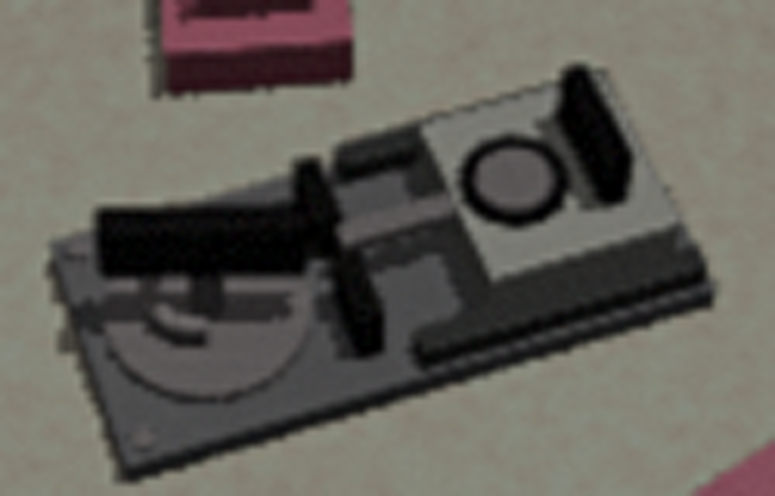

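Run:
```python
from h import *
p,W=cloud('top',np.load('top_p.npy'),np.load('top_d.npy'))
X=W[150:230,180:310].reshape(-1,3); C=p[150:230,180:310].reshape(-1,3)
def rect(m,name):
    A=X[m][:,:2]
    r=cv2.minAreaRect((A*1000).astype(np.float32)); print(name,len(A),r,'z',np.median(X[m][:,2]), 'mean',A.mean(0).round(4))
inb=(X[:,0]>.47)&(X[:,0]<.61)&(X[:,1]<.14)&(X[:,1]>-.15)
rect(inb&(X[:,2]>.01),'all')
dark=C.max(1)<60
rect(inb&(X[:,2]>.070)&(X[:,1]<0),'wing')
rect(inb&(X[:,2]>.070)&(X[:,1]>0.02),'fin')
rect(inb&(X[:,2]>.038)&(X[:,2]<.050)&(X[:,1]>0.02),'blocktop')
m=inb&(X[:,2]>.07)&(X[:,1]<0); A=X[m][:,:2]
vx=cv2.fitLine(A.astype(np.float32),cv2.DIST_L2,0,.01,.01).ravel(); print(vx,'ang deg',np.degrees(np.arctan2(vx[1],vx[0])))
m=inb&(X[:,2]>.07)&(X[:,1]>0.02); A=X[m][:,:2]
vx=cv2.fitLine(A.astype(np.float32),cv2.DIST_L2,0,.01,.01).ravel(); print(vx)
```

```text
all 3935 ((542.5947875976562, -1.1805267333984375), (110.85405731201172, 245.50823974609375), 2.2125940322875977) z 0.025553112063174333 mean [ 0.5388 -0.0015]
wing 205 ((545.1646118164062, -73.7616958618164), (79.58879089355469, 15.020772933959961), 73.74221801757812) z 0.0813607418536812 mean [ 0.544  -0.0736]
fin 104 ((538.8533935546875, 85.98634338378906), (49.60044479370117, 12.265585899353027), 2.996655225753784) z 0.0777611529885833 mean [0.539  0.0858]
blocktop 841 ((540.07080078125, 64.31961822509766), (80.43731689453125, 88.57429504394531), 2.430880546569824) z 0.046377909948084876 mean [0.5383 0.0648]
[ 0.29188815  0.9564525   0.5440385  -0.07360262] ang deg 73.02897
[0.9976392  0.06867389 0.538965   0.08581879]
```

```bash
python3 -m crank '[[[0.376,0.903,0,0,0,-0.578,60],[0.376,0.903,0,0,0,-0.578,60],[0.376,0.903,0,0,0,-0.578,60],[0.376,0.903,0,0,0,-0.578,60],[0.376,0.903,0,0,0,-0.578,60],[0.376,0.903,0,0,0,-0.578,60],[0.376,0.903,0,0,0,-0.578,60],[0.376,0.903,0,0,0,-0.578,60]]]' 30
cat > st.py <<'E'
from workcell import manip
import numpy as np
from scipy.spatial.transform import Rotation as R
o=manip.get_obs(); M=R.from_quat(o['ee_rot']).as_matrix()
print('t',round(o['clock'],3),'p',o['position'].round(4),'yaw',np.degrees(np.arctan2(M[1,0],M[0,0])).round(2),'z',M[:,2].round(3),'F',np.round(o['ft_force'],2),'T',np.round(o['torque'],3),'g',round(o['grip_width'],3),'j7',round(o['joint_pos'][6],3))
E
python3 st.py
```

```text
clock: 1.1
position: [0.4491, -0.1292, 0.2313]
ee_rot: [0.721, -0.693, 0.0, 0.0]
ft_force: [-0.0, -0.8, -0.2]
grip_width: 0.704
t 1.1 p [ 0.4491 -0.1292  0.2313] yaw -87.8 z [ 0. -0. -1.] F [-0.02 -0.76 -0.24] T [-0.091 -0.07  -0.005] g 0.704 j7 -1.349
```

```bash
python3 -m crank '[[[0.3,0.717,-0.4,0,0,0,50],[0.3,0.717,-0.4,0,0,0,50],[0.3,0.717,-0.4,0,0,0,50],[0.3,0.717,-0.4,0,0,0,50],[0.3,0.717,-0.4,0,0,0,50],[0,0,0,0,0,0,50]]]' 30 >/dev/null; python3 st.py
python3 - <<'E'
from h import *
p,W=cloud('top',np.load('top_p.npy'),np.load('top_d.npy'))
for v in (186,190,194): print([tuple((W[v,u][1:]*1000).round(0)) for u in range(204,236,2)])
E
```

```text
t 1.85 p [0.5377 0.0881 0.1091] yaw -87.37 z [-0.004  0.002 -1.   ] F [-0.22 -0.26 -0.41] T [-0.033  0.031  0.004] g 0.584 j7 -1.927
[(np.float64(101.0), np.float64(49.0)), (np.float64(96.0), np.float64(49.0)), (np.float64(87.0), np.float64(79.0)), (np.float64(83.0), np.float64(78.0)), (np.float64(81.0), np.float64(45.0)), (np.float64(76.0), np.float64(46.0)), (np.float64(71.0), np.float64(49.0)), (np.float64(65.0), np.float64(49.0)), (np.float64(61.0), np.float64(47.0)), (np.float64(55.0), np.float64(50.0)), (np.float64(50.0), np.float64(50.0)), (np.float64(45.0), np.float64(49.0)), (np.float64(40.0), np.float64(47.0)), (np.float64(35.0), np.float64(48.0)), (np.float64(30.0), np.float64(48.0)), (np.float64(27.0), np.float64(16.0))]
[(np.float64(101.0), np.float64(48.0)), (np.float64(96.0), np.float64(45.0)), (np.float64(88.0), np.float64(77.0)), (np.float64(82.0), np.float64(79.0)), (np.float64(80.0), np.float64(52.0)), (np.float64(76.0), np.float64(44.0)), (np.float64(70.0), np.float64(50.0)), (np.float64(66.0), np.float64(47.0)), (np.float64(60.0), np.float64(53.0)), (np.float64(5
[... 160 characters left out ...]
.float64(45.0)), (np.float64(30.0), np.float64(45.0)), (np.float64(25.0), np.float64(46.0))]
[(np.float64(101.0), np.float64(45.0)), (np.float64(96.0), np.float64(47.0)), (np.float64(nan), np.float64(nan)), (np.float64(82.0), np.float64(82.0)), (np.float64(80.0), np.float64(54.0)), (np.float64(76.0), np.float64(43.0)), (np.float64(70.0), np.float64(50.0)), (np.float64(65.0), np.float64(48.0)), (np.float64(60.0), np.float64(50.0)), (np.float64(55.0), np.float64(50.0)), (np.float64(50.0), np.float64(49.0)), (np.float64(45.0), np.float64(49.0)), (np.float64(41.0), np.float64(44.0)), (np.float64(35.0), np.float64(47.0)), (np.float64(30.0), np.float64(46.0)), (np.float64(27.0), np.float64(20.0))]
```

```bash
python3 -m crank '[[[0.02,-0.035,-0.45,0,0,0,50],[0,0,-0.45,0,0,0,50],[0,0,0,0,0,0,50]]]' 30 >/dev/null; python3 st.py
python3 -m crank '[[[0,0,0,0,0,0,0],[0,0,0,0,0,0,0],[0,0,0,0,0,0,0],[0,0,0,0,0,0,0]]]' 30 >/dev/null; python3 st.py
```

```text
t 2.225 p [0.5386 0.0809 0.0559] yaw -87.73 z [-0.004 -0.001 -1.   ] F [-0.79  0.5  -0.09] T [0.031 0.022 0.022] g 0.584 j7 -1.959
t 2.725 p [0.541  0.0822 0.0588] yaw -87.69 z [ 0.002 -0.    -1.   ] F [-1.77  0.59  7.9 ] T [ 0.025  0.27  -0.058] g 0.134 j7 -1.959
```

```bash
python3 -m crank '[[[0,0,0.03,0,0,0,0],[0,0,0,0,0,0,0]]]' 30 >/dev/null; python3 st.py
python3 - <<'E'
from h import *
p,d=manip.camera('scene')
cv2.imwrite('pics/s1.png',cv2.resize(p[130:270,170:350],None,fx=4.2,fy=4.2,interpolation=cv2.INTER_CUBIC))
E
```

```text
t 2.975 p [0.5398 0.0818 0.0589] yaw -87.7 z [-0. -0. -1.] F [ 0.45  0.24 -3.79] T [ 0.091 -0.168  0.019] g 0.134 j7 -1.958
```

View pics/s1.png

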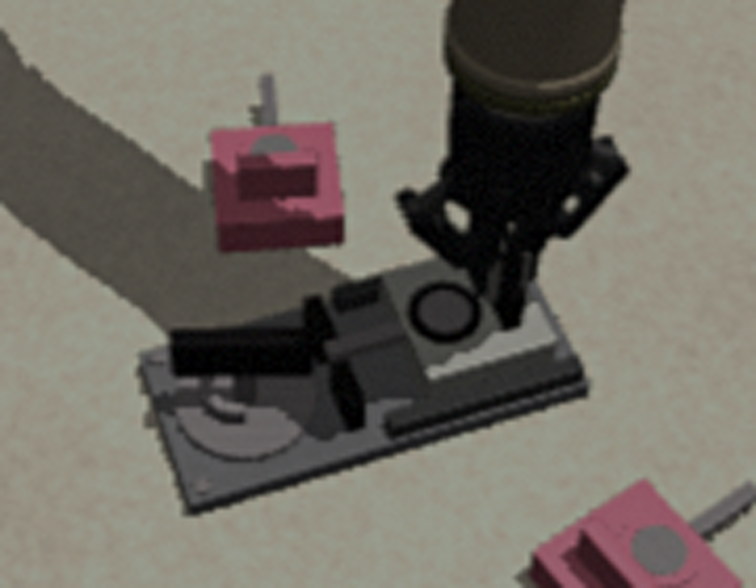

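The fin is held (opening about 11.4 mm; fin at (512,300) in the crop, pads on either side). Next I slide the block towards the cam.

```bash
python3 -m crank '[[[0.004,-0.09,0,0,0,0,0],[0.004,-0.09,0,0,0,0,0],[0.004,-0.09,0,0,0,0,0],[0.004,-0.09,0,0,0,0,0],[0,0,0,0,0,0,0],[0,0,0,0,0,0,0]]]' 30 >/dev/null; python3 st.py
python3 - <<'E'
from h import *
p,d=manip.camera('scene')
cv2.imwrite('pics/s2.png',cv2.resize(p[170:260,190:320],None,fx=6,fy=6,interpolation=cv2.INTER_CUBIC))
p,d=manip.camera('top')
cv2.imwrite('pics/t2.png',cv2.resize(p[160:225,185:305],None,fx=6.5,fy=6.5,interpolation=cv2.INTER_CUBIC))
E
```

```text
t 3.775 p [0.5409 0.0605 0.0591] yaw -87.69 z [-0.  0. -1.] F [-0.93 -0.29 -6.39] T [ 0.12  -0.017 -0.009] g 0.135 j7 -1.915
```

View pics/s2.png

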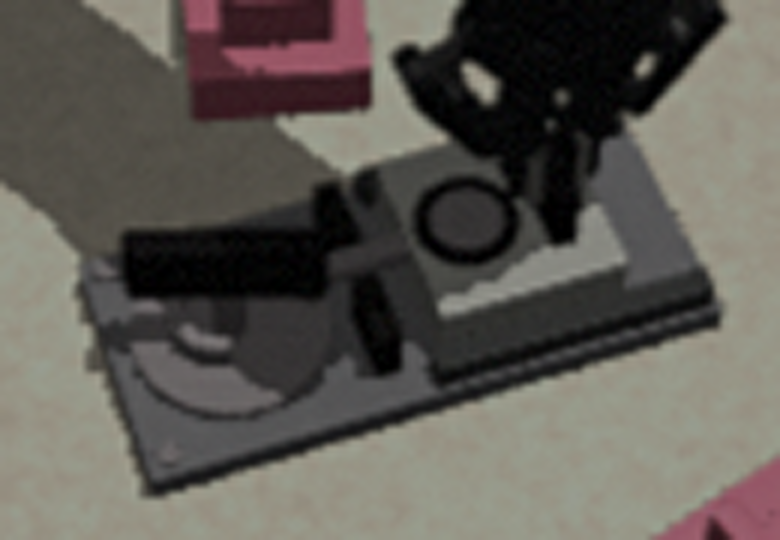

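View pics/t2.png

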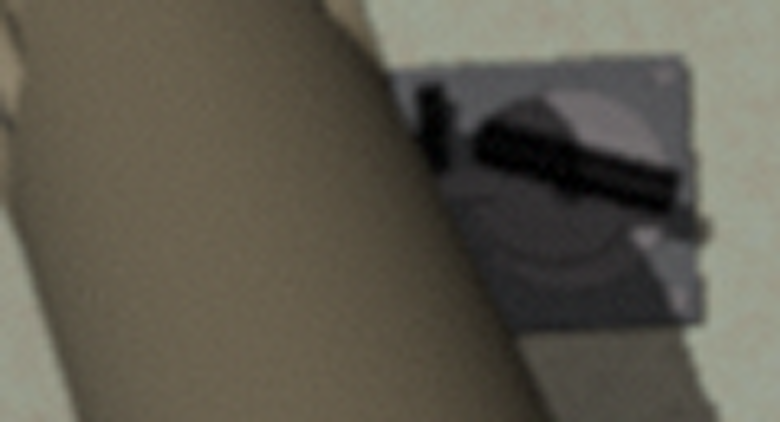

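Block now follows the gripper: fin at about (565,190) in the scene crop, bolt over the disc's edge at about (340,265), wing unmoved. About 10 mm more to go.

```bash
python3 -m crank '[[[0.002,-0.06,0,0,0,0,0],[0.002,-0.06,0,0,0,0,0],[0,0,0,0,0,0,0]]]' 30 >/dev/null; python3 st.py;  python3 -m crank '[[[0.002,-0.04,0,0,0,0,0],[0,0,0,0,0,0,0],[0,0,0,0,0,0,0]]]' 30 >/dev/null; python3 st.py
python3 - <<'E'
from h import *
p,d=manip.camera('scene')
cv2.imwrite('pics/s3.png',cv2.resize(p[170:260,190:320],None,fx=6,fy=6,interpolation=cv2.INTER_CUBIC))
p,W=cloud('scene',p,d)
X=W[185:250,200:315].reshape(-1,3)
m=(X[:,2]>.04)&(X[:,2]<.05)&(X[:,1]>-.02)&(X[:,1]<.15)&(X[:,0]>.49)&(X[:,0]<.59)
print(cv2.minAreaRect((X[m][:,:2]*1000).astype(np.float32)))
E
```

```text
t 4.25 p [0.5413 0.0526 0.0591] yaw -87.74 z [-0. -0. -1.] F [-0.4  -0.05 -4.54] T [ 0.136  0.008 -0.034] g 0.134 j7 -1.9
t 4.625 p [0.5414 0.0508 0.0591] yaw -87.69 z [ 0. -0. -1.] F [-0.58  0.63 -5.52] T [ 0.087 -0.003 -0.045] g 0.13 j7 -1.895
((541.1895751953125, 25.88541030883789), (80.97457122802734, 93.77555084228516), 2.0980002880096436)
```

View pics/s3.png

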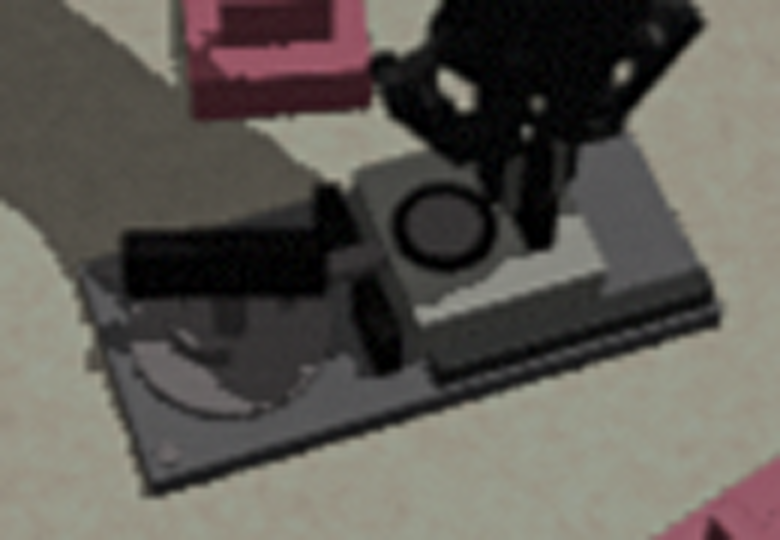

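```bash
python3 -m crank '[[[0.001,-0.035,0,0,0,0,0],[0,0,0,0,0,0,0],[0,0,0,0,0,0,0]]]' 30 >/dev/null; python3 st.py;  python3 -m crank '[[[0,0,0,0,0,0,40],[0,0,0,0,0,0,50],[0,0,0.5,0,0,0,50],[0,0,0.9,0,0,0,50],[-0.5,-0.5,0.3,0,0,1,50],[-0.9,-0.4,0.3,0,0,1,50],[-0.9,-0.4,0,0,0,1,50],[-0.9,0,0,0,0,1,50]]]' 30 >/dev/null; python3 st.py
python3 - <<'E'
from h import *
for n,s in (('scene',np.s_[170:260,190:320]),('top',np.s_[160:225,185:305])):
    p,d=manip.camera(n); np.save(n+'_p4.npy',p);np.save(n+'_d4.npy',d)
    cv2.imwrite(f'pics/{n}4.png',cv2.resize(p[s],None,fx=6,fy=6,interpolation=cv2.INTER_CUBIC))
p,W=cloud('top',p,d)
X=W[150:230,180:310].reshape(-1,3)
inb=(X[:,0]>.47)&(X[:,0]<.61)&(X[:,1]<.14)&(X[:,1]>-.15)
for nm,m in (('wing',inb&(X[:,2]>.070)&(X[:,1]<-.01)),('fin',inb&(X[:,2]>.070)&(X[:,1]>-0.0))):
    if m.sum()>10: print(nm,m.sum(),cv2.minAreaRect((X[m][:,:2]*1000).astype(np.float32)))
E
```

```text
t 5.05 p [0.5415 0.0487 0.0591] yaw -87.7 z [ 0. -0. -1.] F [-0.44  0.34 -5.94] T [ 0.172 -0.031 -0.024] g 0.132 j7 -1.891
t 6.05 p [ 0.3482 -0.0305  0.1795] yaw -67.67 z [ 0.002 -0.    -1.   ] F [-0.99 -0.34  1.  ] T [-0.03  -0.006  0.034] g 0.584 j7 -1.063
wing 206 ((545.1405029296875, -73.67371368408203), (79.68022918701172, 14.9246244430542), 73.79395294189453)
fin 99 ((538.6748046875, 48.28519821166992), (10.28160572052002, 48.3547248840332), 89.99526977539062)
```

View pics/scene4.png

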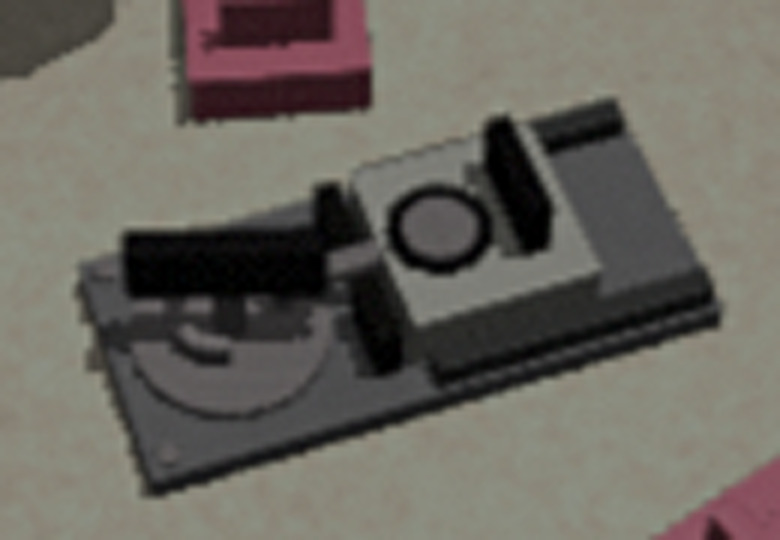

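View pics/top4.png

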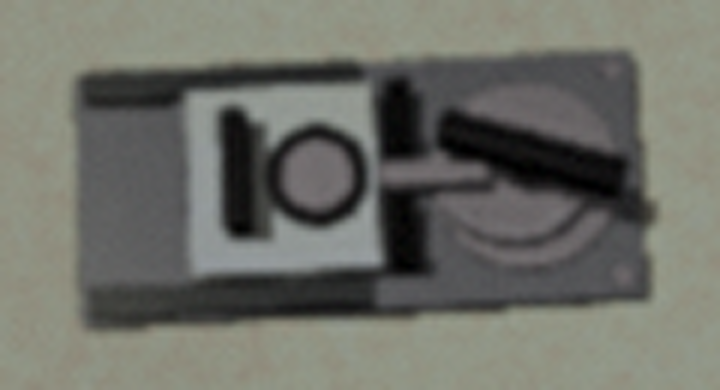

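The bolt reaches over the disc under the wing (about (490,178) in the top crop), and the fin is at y = 48.3 mm, so the bolt head is about 22 mm from the axis. Next I grip the wing.

```bash
python3 -m crank '[[[0.36,-0.08,-0.1,0,0,1,50],[0.36,-0.08,-0.1,0,0,1,50],[0.36,-0.08,-0.1,0,0,1,50],[0.36,-0.08,-0.1,0,0,1,50],[0.36,-0.08,-0.1,0,0,1,50],[0.36,-0.08,-0.1,0,0,1,50],[0.36,-0.08,-0.1,0,0,1,50],[0.36,-0.08,-0.1,0,0,1,50]]]' 40 >/dev/null; python3 st.py; python3 -m crank '[[[0.2,-0.03,0,0,0,0.77,50],[0.2,-0.03,0,0,0,0.77,50],[0,0,0,0,0,0.77,50],[0,0,0,0,0,0,50]]]' >/dev/null; python3 st.py
```

```text
t 7.15 p [ 0.5237 -0.0677  0.1311] yaw -27.54 z [ 0.001  0.    -1.   ] F [0.12 0.55 0.75] T [ 0.033 -0.034  0.011] g 0.589 j7 -0.555
t 7.65 p [ 0.5468 -0.0711  0.1312] yaw -16.17 z [ 0.001  0.    -1.   ] F [ 0.15 -0.09  0.48] T [ 0.029 -0.004  0.017] g 0.584 j7 -0.377
```

```bash
python3 -m crank '[[[-0.028,-0.043,-0.61,0,0,0,50],[0,0,-0.61,0,0,0,50],[0,0,0,0,0,0,40],[0,0,0,0,0,0,25],[0,0,0,0,0,0,25]]]' 40 >/dev/null; python3 st.py
python3 - <<'E'
from h import *
p,d=manip.camera('scene')
cv2.imwrite('pics/s5.png',cv2.resize(p[150:260,180:310],None,fx=5,fy=5,interpolation=cv2.INTER_CUBIC))
E
```

```text
t 8.275 p [ 0.5457 -0.0739  0.0596] yaw -16.16 z [ 0.003 -0.001 -1.   ] F [-0.4  -0.15 -0.29] T [ 0.022 -0.029 -0.012] g 0.297 j7 -0.417
```

View pics/s5.png

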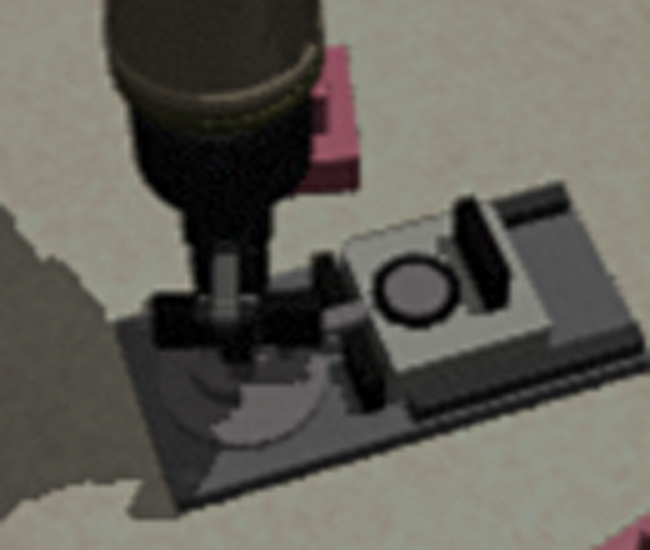

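The pads straddle the wing at its middle (about (235,300)). Closing, then turning clockwise in stages while watching the moment.

```bash
python3 -m crank '[[[0,0,0,0,0,0,5],[0,0,0,0,0,0,5],[0,0,0,0,0,0,5]]]' 40 >/dev/null; python3 st.py; python3 -m crank '[[[0,0,0,0,0,-0.6,5],[0,0,0,0,0,-0.6,5],[0,0,0,0,0,-0.6,5],[0,0,0,0,0,-0.6,5]]]' >/dev/null; python3 st.py;python3 -m crank '[[[0,0,0,0,0,-0.6,5],[0,0,0,0,0,-0.6,5],[0,0,0,0,0,-0.6,5],[0,0,0,0,0,-0.6,5]]]' >/dev/null; python3 st.py
```

```text
t 8.7 p [ 0.5445 -0.0738  0.0591] yaw -16.16 z [ 0. -0. -1.] F [-6.05  0.71 10.48] T [ 0.169  1.241 -0.054] g 0.154 j7 -0.417
t 9.2 p [ 0.5445 -0.0738  0.0591] yaw -28.24 z [-0.    -0.001 -1.   ] F [-6.22  0.68 10.23] T [0.182 1.274 0.124] g 0.158 j7 -0.614
t 9.7 p [ 0.5444 -0.0738  0.0591] yaw -40.24 z [-0. -0. -1.] F [-5.51  0.63  9.28] T [0.222 1.366 0.098] g 0.155 j7 -0.811
```

```bash
python3 -m crank '[[[-0.015,0,0.02,0,0,-0.6,5],[0,0,0,0,0,-0.6,5],[0,0,0,0,0,-0.6,5],[0,0,0,0,0,-0.6,5]]]' >/dev/null; python3 st.py;python3 -m crank '[[[0,0,0,0,0,-0.6,5],[0,0,0,0,0,-0.6,5],[0,0,0,0,0,-0.6,5],[0,0,0,0,0,-0.6,5]]]' >/dev/null; python3 st.py; python3 -m crank '[[[0,0,0,0,0,-0.6,5],[0,0,0,0,0,-0.6,5],[0,0,0,0,0,-0.6,5],[0,0,0,0,0,-0.6,5]]]' >/dev/null; python3 st.py
python3 - <<'E'
from h import *
p,d=manip.camera('scene')
cv2.imwrite('pics/s6.png',cv2.resize(p[150:260,180:310],None,fx=5,fy=5,interpolation=cv2.INTER_CUBIC))
E
```

```text
t 10.2 p [ 0.5442 -0.0737  0.0592] yaw -52.23 z [ 0.002  0.    -1.   ] F [ 4.3   0.06 -6.87] T [ 0.061 -0.94   0.089] g 0.157 j7 -1.007
t 10.7 p [ 0.5442 -0.0736  0.0592] yaw -64.22 z [ 0.001  0.    -1.   ] F [ 4.38 -0.49 -7.08] T [ 0.037 -0.901  0.081] g 0.155 j7 -1.204
t 11.2 p [ 0.5442 -0.0736  0.0592] yaw -76.22 z [ 0.001  0.    -1.   ] F [ 4.   -0.41 -7.07] T [ 0.067 -0.839  0.063] g 0.156 j7 -1.402
```

View pics/s6.png

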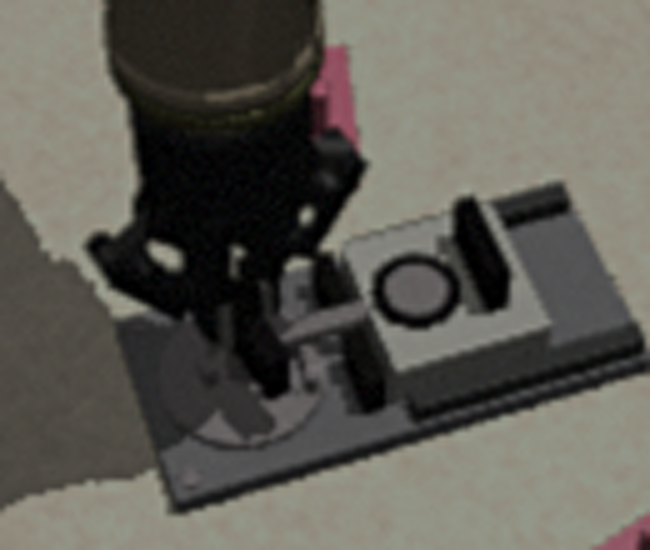

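```bash
python3 -m crank '[[[0.01,0,-0.015,0,0,-0.6,5],[0,0,0,0,0,-0.6,5],[0,0,0,0,0,-0.6,5],[0,0,0,0,0,-0.6,5]]]' >/dev/null; python3 st.py;python3 -m crank '[[[0,0,0,0,0,-0.6,5],[0,0,0,0,0,-0.6,5],[0,0,0,0,0,-0.3,5],[0,0,0,0,0,-0.2,5]]]' >/dev/null; python3 st.py
python3 -m crank '[[[0,0,0,0,0,0,20],[0,0,0,0,0,0,30],[0,0,0.3,0,0,0,45],[0,0,0.5,0,0,0,45],[0,0,0,0,0,1,45],[0,0,0,0,0,1,45],[0,0,0,0,0,1,45],[0,0,0,0,0,1,45]]]' >/dev/null; python3 st.py
```

```text
t 11.75 p [ 0.5442 -0.0735  0.0591] yaw -88.17 z [-0. -0. -1.] F [-3.28  1.33  6.29] T [0.295 0.743 0.105] g 0.151 j7 -1.6
t 12.25 p [ 0.5442 -0.0735  0.0591] yaw -96.61 z [ 0. -0. -1.] F [-3.76  1.08  6.16] T [0.309 0.804 0.112] g 0.15 j7 -1.74
t 13.25 p [ 0.5447 -0.074   0.1076] yaw -76.46 z [ 0.001 -0.    -1.   ] F [-0.23  0.04 -0.62] T [ 0.023 -0.023  0.031] g 0.527 j7 -1.381
```

```bash
for i in 1; do python3 -m crank '[[[0,0,0,0,0,1,40],[0,0,0,0,0,1,40],[0,0,0,0,0,1,40],[0,0,0,0,0,1,40],[0,0,0,0,0,1,40],[0,0,0,0,0,1,40],[0,0,0,0,0,1,40],[0,0,0,0,0,1,40]]]' >/dev/null; python3 -m crank '[[[0,0,0,0,0,1,40],[0,0,0,0,0,1,40],[0,0,0,0,0,1,40],[0,0,0,0,0,1,40],[0,0,0,0,0,1,40],[0,0,0,0,0,1,40],[0,0,0,0,0,1,40],[0,0,0,0,0,1,40]]]' >/dev/null; python3 -m crank '[[[0,0,0,0,0,1,40],[0,0,0,0,0,1,40],[0,0,0,0,0,1,40],[0,0,0,0,0,1,40],[0,0,0,0,0,1,40],[0,0,0,0,0,1,40],[0,0,0,0,0,1,40],[0,0,0,0,0,1,40]]]' >/dev/null; done; python3 st.py
python3 -m crank '[[[0,0,0,0,0,1,40],[0,0,0,0,0,1,40],[0,0,0,0,0,1,40],[0,0,0,0,0,1,40],[0,0,0,0,0,1,40],[0,0,0,0,0,1,40],[0,0,0,0,0,0.8,40],[0,0,0,0,0,1,40]]]' >/dev/null; python3 st.py
python3 - <<'E'
from h import *
for n,s in (('scene',np.s_[150:260,180:310]),('top',np.s_[150:235,180:310])):
    p,d=manip.camera(n)
    cv2.imwrite(f'pics/{n}7.png',cv2.resize(p[s],None,fx=5,fy=5,interpolation=cv2.INTER_CUBIC))
E
```

```text
t 16.25 p [ 0.5446 -0.0742  0.1075] yaw 43.52 z [ 0.001 -0.001 -1.   ] F [-0.27  0.01  0.01] T [-0.011  0.029  0.014] g 0.468 j7 0.619
t 17.25 p [ 0.5446 -0.0743  0.1075] yaw 82.5 z [ 0.001 -0.001 -1.   ] F [-0.39  0.47  0.7 ] T [-0.028  0.022  0.002] g 0.466 j7 1.258
```

View pics/scene7.png

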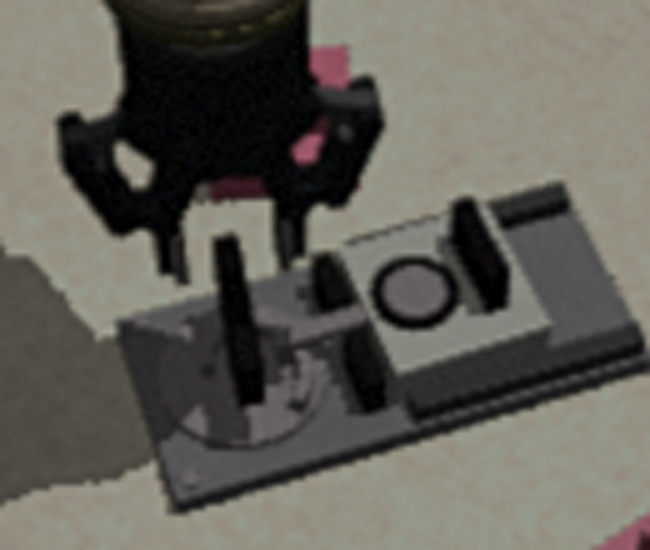

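View pics/top7.png

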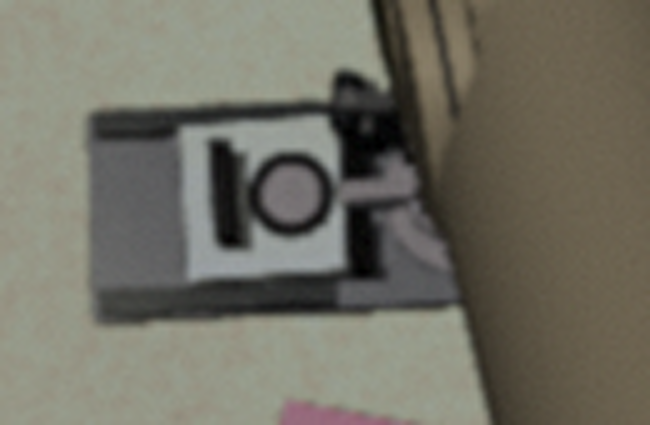

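The wing now stands across the plate (about (240,320) in the scene crop) and the block front is close behind the seal. Regripping.

```bash
python3 -m crank '[[[0,0.01,-0.4,0,0,0.18,40],[-0.005,0,-0.4,0,0,0,40],[0,0,0,0,0,0,30],[0,0,0,0,0,0,5],[0,0,0,0,0,0,5],[0,0,0,0,0,0,5],[0,0,0,0,0,0,5]]]' 40 >/dev/null; python3 st.py; python3 -m crank '[[[0,0,0,0,0,-0.6,5],[0,0,0,0,0,-0.6,5],[0,0,0,0,0,0,5]]]' >/dev/null; python3 st.py;python3 -m crank '[[[0,0,0,0,0,-0.6,5],[0,0,0,0,0,-0.4,5],[0,0,0,0,0,0,5]]]' >/dev/null; python3 st.py
```

```text
t 18.225 p [ 0.5446 -0.0735  0.0595] yaw 83.23 z [ 0.001 -0.001 -1.   ] F [-2.93  0.05  6.98] T [-0.049  0.576  0.027] g 0.156 j7 1.228
t 18.6 p [ 0.5446 -0.0735  0.0595] yaw 77.19 z [ 0.001 -0.001 -1.   ] F [-2.94 -0.94  7.07] T [ 0.04   0.603 -0.027] g 0.158 j7 1.131
t 18.975 p [ 0.5446 -0.0734  0.0595] yaw 72.2 z [ 0.001 -0.001 -1.   ] F [-2.31 -0.31  6.76] T [-0.06   0.562 -0.129] g 0.156 j7 1.051
```

```bash
cat >> st.py <<'E'
print('   tau',np.round(o['tau'],2))
E
for k in 1 2 3; do python3 -m crank '[[[0,0,0,0,0,0,5]]]' >/dev/null; python3 st.py; done;  python3 -m crank '[[[0,0,0,0,0,-0.6,5],[0,0,0,0,0,-0.4,5]]]' >/dev/null; python3 st.py; python3 -m crank '[[[0,0,0,0,0,0,5]]]' >/dev/null; python3 st.py
```

```text
t 19.1 p [ 0.5446 -0.0734  0.0595] yaw 72.23 z [ 0.001 -0.001 -1.   ] F [-2.23 -0.49  8.41] T [-0.029  0.554 -0.132] g 0.154 j7 1.051
   tau [ -0.45 -50.72 -10.07 -31.1    0.18  -0.91   0.07]
t 19.225 p [ 0.5446 -0.0734  0.0595] yaw 72.23 z [ 0.001 -0.001 -1.   ] F [-3.22 -0.28  6.37] T [ 0.009  0.575 -0.053] g 0.155 j7 1.051
   tau [ -0.41 -50.71 -10.06 -31.1    0.18  -0.91   0.07]
t 19.35 p [ 0.5446 -0.0735  0.0595] yaw 72.23 z [ 0.001 -0.001 -1.   ] F [-2.31 -0.67  6.63] T [-0.048  0.591 -0.032] g 0.158 j7 1.051
   tau [ -0.4  -50.7  -10.06 -31.1    0.18  -0.91   0.07]
t 19.6 p [ 0.5446 -0.0734  0.0595] yaw 67.16 z [ 0.001 -0.001 -1.   ] F [-3.94  0.4   6.12] T [-0.031  0.584  0.099] g 0.157 j7 0.97
   tau [ 3.000e-02 -5.072e+01 -9.890e+00 -3.123e+01  1.000e-01 -8.900e-01
  3.200e-01]
t 19.725 p [ 0.5446 -0.0734  0.0595] yaw 67.2 z [ 0.001 -0.001 -1.   ] F [-1.75 -0.55  6.93] T [-0.051  0.551 -0.091] g 0.155 j7 0.97
   tau [ -0.51 -50.93  -9.76 -31.17   0.14  -0.9   -0.19]
```

```bash
sed -i '$d' st.py
cat > s2.py <<'E'
from workcell import manip
import numpy as np
from scipy.spatial.transform import Rotation as R
o=manip.get_obs(); M=R.from_quat(o['ee_rot']).as_matrix()
print(round(o['clock'],3),'yaw',np.degrees(np.arctan2(M[1,0],M[0,0])).round(2),'F',np.round(o['ft_force'],1),'Tz',np.round(o['torque'][2],3),'tau7',np.round(o['tau'][6],3),'cam',round(1.73+np.radians(83.3-np.degrees(np.arctan2(M[1,0],M[0,0]))),3))
E
python3 -m crank '[[[0,0,0,0,0,-0.3,5],[0,0,0,0,0,-0.3,5]]]' >/dev/null; python3 s2.py
python3 -m crank '[[[0,0,0,0,0,-0.3,5]]]' >/dev/null; python3 s2.py
python3 -m crank '[[[0,0,0,0,0,-0.3,5]]]' >/dev/null; python3 s2.py
python3 -m crank '[[[0,0,0,0,0,-0.3,5]]]' >/dev/null; python3 s2.py
python3 -m crank '[[[0,0,0,0,0,-0.3,5]]]' >/dev/null; python3 s2.py
python3 -m crank '[[[0,0,0,0,0,-0.3,5]]]' >/dev/null; python3 s2.py
```

```text
19.975 yaw 64.19 F [-2.3 -1.8  7.3] Tz 0.084 tau7 0.321 cam 2.063
20.1 yaw 62.69 F [-2.6  0.1  7.4] Tz 0.13 tau7 0.315 cam 2.09
20.225 yaw 61.19 F [-2.2 -0.5  6.4] Tz 0.105 tau7 0.313 cam 2.116
20.35 yaw 59.69 F [-3.6 -0.   7.7] Tz 0.102 tau7 0.313 cam 2.142
20.475 yaw 58.19 F [-2.8 -0.6  6.5] Tz 0.102 tau7 0.314 cam 2.168
20.6 yaw 56.7 F [-2.  -0.5  7.3] Tz 0.076 tau7 0.315 cam 2.194
```

```bash
python3 -m crank '[[[0,0,0,0,0,-0.3,5],[0,0,0,0,0,-0.3,5]]]' >/dev/null; python3 s2.py
python3 -m crank '[[[0,0,0,0,0,-0.3,5],[0,0,0,0,0,-0.3,5]]]' >/dev/null; python3 s2.py
python3 -m crank '[[[0,0,0,0,0,-0.3,5],[0,0,0,0,0,-0.3,5]]]' >/dev/null; python3 s2.py
python3 -m crank '[[[0,0,0,0,0,-0.3,5],[0,0,0,0,0,-0.3,5]]]' >/dev/null; python3 s2.py
```

```text
20.85 yaw 53.7 F [-2.6 -0.3  6.3] Tz 0.146 tau7 0.314 cam 2.247
21.1 yaw 50.7 F [-3.   0.3  6.4] Tz 0.099 tau7 0.306 cam 2.299
21.35 yaw 47.7 F [-2.9 -0.4  6.3] Tz 0.128 tau7 0.302 cam 2.351
21.6 yaw 44.7 F [-2.4 -1.   6. ] Tz 0.1 tau7 0.296 cam 2.404
```

```bash
python3 -m crank '[[[0,0,0,0,0,-0.3,5],[0,0,0,0,0,-0.3,5]]]' >/dev/null; python3 s2.py
python3 -m crank '[[[0,0,0,0,0,-0.3,5],[0,0,0,0,0,-0.3,5]]]' >/dev/null; python3 s2.py
python3 - <<'E'
from h import *
p,d=manip.camera('scene')
cv2.imwrite('pics/s8.png',cv2.resize(p[150:260,180:310],None,fx=5,fy=5,interpolation=cv2.INTER_CUBIC))
p,d=manip.camera('top');p,W=cloud('top',p,d)
cv2.imwrite('pics/t8.png',cv2.resize(p[150:235,180:310],None,fx=5,fy=5,interpolation=cv2.INTER_CUBIC))
X=W[150:230,180:310].reshape(-1,3)
m=(X[:,0]>.49)&(X[:,0]<.58)&(X[:,1]<.09)&(X[:,1]>.02)&(X[:,2]>.07)&(X[:,2]<.09)
print(m.sum(),cv2.minAreaRect((X[m][:,:2]*1000).astype(np.float32)))
E
```

```text
21.85 yaw 41.7 F [-2.  -0.2  6.3] Tz 0.117 tau7 0.289 cam 2.456
22.1 yaw 38.7 F [-1.5 -0.1  6.9] Tz 0.158 tau7 0.288 cam 2.508
99 ((541.2850341796875, 43.963462829589844), (48.5133056640625, 11.875422477722168), 3.6779074668884277)
```

View pics/s8.png

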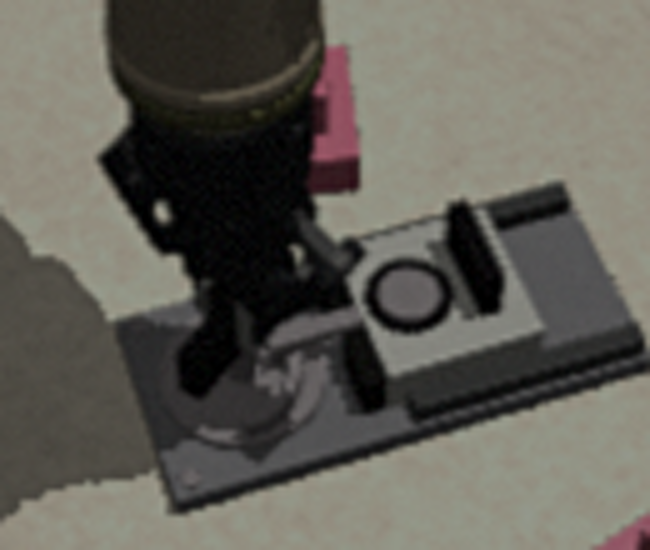

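View pics/t8.png

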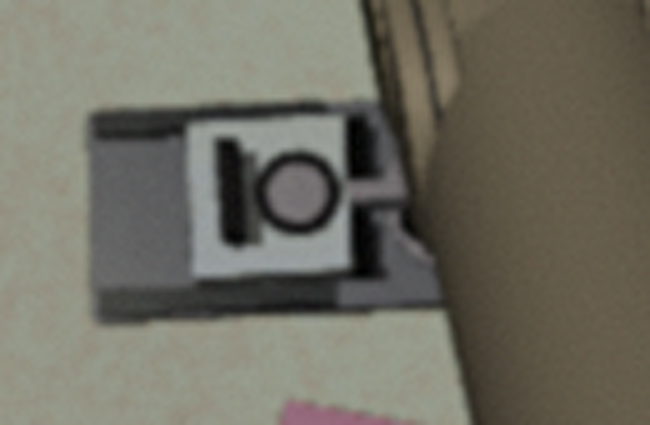

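The fin has gone from y = 48.3 to 44.0 mm, so the hook is drawing the block. No rise in moment yet; I carry on in small steps.

```bash
python3 -m crank '[[[0,0,0,0,0,-0.3,5],[0,0,0,0,0,-0.3,5]]]' >/dev/null; python3 s2.py
python3 -m crank '[[[0,0,0,0,0,-0.3,5]]]' >/dev/null; python3 s2.py
python3 -m crank '[[[0,0,0,0,0,-0.3,5]]]' >/dev/null; python3 s2.py
python3 -m crank '[[[0,0,0,0,0,-0.3,5]]]' >/dev/null; python3 s2.py
```

```text
22.45 yaw 35.7 F [-2.5 -0.2  6.9] Tz 0.141 tau7 0.268 cam 2.561
22.575 yaw 34.21 F [-2.4  0.1  6.8] Tz 0.15 tau7 0.249 cam 2.587
22.7 yaw 32.71 F [-2.4  0.2  6.1] Tz 0.206 tau7 0.242 cam 2.613
22.825 yaw 31.21 F [-2.4 -0.1  6.4] Tz 0.115 tau7 0.217 cam 2.639
```

```bash
python3 -m crank '[[[0,0,0,0,0,-0.3,5]]]' >/dev/null; python3 s2.py
python3 -m crank '[[[0,0,0,0,0,-0.3,5]]]' >/dev/null; python3 s2.py
python3 -m crank '[[[0,0,0,0,0,-0.3,5]]]' >/dev/null; python3 s2.py
```

```text
22.95 yaw 29.71 F [-2.6  0.4  7.1] Tz 0.232 tau7 0.178 cam 2.665
23.075 yaw 28.22 F [-2.5  0.   5.9] Tz 0.272 tau7 0.144 cam 2.691
23.2 yaw 26.72 F [-3.2 -1.8  6.4] Tz 0.299 tau7 0.133 cam 2.717
```

```bash
python3 -m crank '[[[0,0,0,0,0,-0.2,5]]]' >/dev/null; python3 s2.py
python3 -m crank '[[[0,0,0,0,0,-0.2,5]]]' >/dev/null; python3 s2.py
python3 -m crank '[[[0,0,0,0,0,-0.2,5]]]' >/dev/null; python3 s2.py
```

```text
23.325 yaw 25.73 F [-2.6  0.6  6.6] Tz 0.291 tau7 -0.079 cam 2.735
23.45 yaw 24.74 F [-2.8  0.   6.2] Tz 0.274 tau7 -0.029 cam 2.752
23.575 yaw 23.74 F [-2.2 -0.5  6.4] Tz 0.319 tau7 -0.053 cam 2.769
```

```bash
python3 -m crank '[[[0,0,0,0,0,-0.3,5]]]' >/dev/null; python3 s2.py
python3 -m crank '[[[0,0,0,0,0,-0.3,5]]]' >/dev/null; python3 s2.py
```

```text
23.7 yaw 22.24 F [-3.  -0.   6.6] Tz 0.428 tau7 0.092 cam 2.796
23.825 yaw 20.74 F [-3.  -0.3  6.7] Tz 0.391 tau7 0.004 cam 2.822
```

```bash
python3 -m crank '[[[0,0,0,0,0,-0.2,5]]]' >/dev/null; python3 s2.py
```

```text
23.95 yaw 19.74 F [-2.8 -0.5  8. ] Tz 0.377 tau7 -0.213 cam 2.839
```

Moment while turning is about 0.38–0.41 N m, and it rose steadily from 0.10, so the block is firm. I stop here and let go.

```bash
python3 -m crank '[[[0,0,0,0,0,0,5],[0,0,0,0,0,0,5]]]' >/dev/null; python3 s2.py
python3 -m crank '[[[0,0,0,0,0,0,20],[0,0,0,0,0,0,30],[0,0,0,0,0,0,40],[0,0,0.4,0,0,0,40],[0,0,0.9,0,0,0,40],[0,0,0.9,0,0,0,40],[-0.9,0,0.3,0,0,0,40],[-0.9,0,0,0,0,0,40]]]' >/dev/null; python3 st.py
python3 -m crank '[[[-0.9,-0.3,0,0,0,0,40],[0,-0.9,0,0,0,0,40],[0,-0.9,0,0,0,0,40],[0,-0.9,0,0,0,0,40],[0,0,0,0,0,0,40]]]' >/dev/null; python3 st.py
python3 - <<'E'
from h import *
p,d=manip.camera('scene')
cv2.imwrite('pics/s9.png',cv2.resize(p[150:260,180:310],None,fx=5,fy=5,interpolation=cv2.INTER_CUBIC))
p,d=manip.camera('top');p,W=cloud('top',p,d); cv2.imwrite('pics/t9.png',p)
X=W[150:230,180:310].reshape(-1,3)
b=(X[:,0]>.49)&(X[:,0]<.6)&(X[:,2]>.07)&(X[:,2]<.09)
for nm,m in (('fin',b&(X[:,1]<.09)&(X[:,1]>.02)),('wing',b&(X[:,1]<-.01))):
    print(nm,m.sum(),cv2.minAreaRect((X[m][:,:2]*1000).astype(np.float32)))
E
```

```text
24.2 yaw 19.78 F [-2.6 -0.3  5.9] Tz 0.32 tau7 -0.297 cam 2.839
t 25.2 p [ 0.4357 -0.0729  0.2096] yaw 19.79 z [ 0.003 -0.    -1.   ] F [-0.4  -0.96  0.81] T [ 0.007  0.001 -0.013] g 0.465 j7 0.438
t 25.825 p [ 0.3809 -0.2569  0.2078] yaw 19.43 z [-0.  0. -1.] F [-0.    1.   -0.35] T [ 0.041 -0.028  0.008] g 0.471 j7 0.836
fin 100 ((540.9553833007812, 43.12500762939453), (48.06898880004883, 11.938414573669434), 1.9360865354537964)
wing 200 ((544.9568481445312, -73.53184509277344), (14.433636665344238, 79.29631042480469), 20.217985153198242)
```

View pics/s9.png

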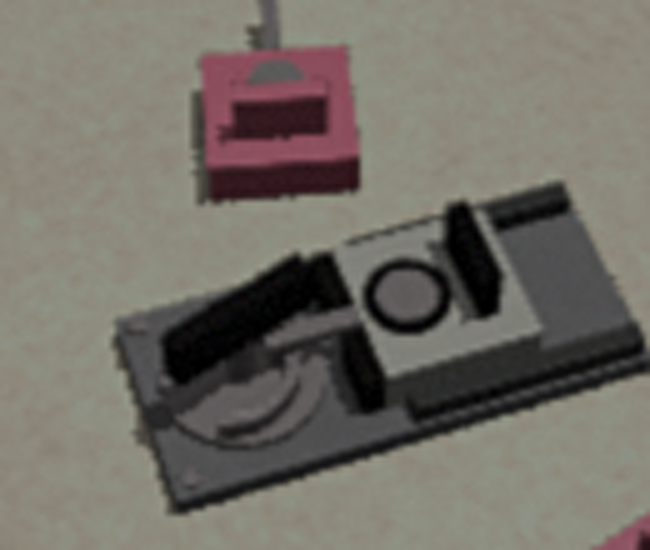

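View pics/t9.png

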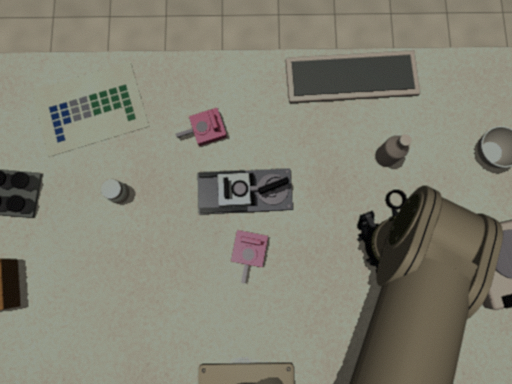

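The block front is up against the seal (about (370,370) in the scene crop). The wing has stayed at the angle where I left it. Jar (116,191), bottle (397,150) and ring (396,199) are at their starting pixels, and the gripper is clear.

```bash
python3 -c "
from workcell import manip
print(manip.hand_in())"
```

```text
the job is handed in; nothing more can be done
None
```

I slid the block about 38 mm along its base until the bolt head was about 22 mm from the cam axis. I then turned the cam clockwise, regripping the wing once, to about 2.84 rad. It was firm there, so I let go, moved the arm clear and handed in at about 26 s.

- **Firmness:** the moment while turning rose from about 0.10 N m (drag) to about 0.38–0.41 N m, inside the 0.35–0.5 band. The highest single reading was 0.43. The moment readings were noisy, by roughly ±0.04 N m. The wrist-joint torque pointed to the same figure but also shifts with turning speed.
- **After release:** the top camera put the bolt head about 16.6 mm from the axis, below the 21.5 mm limit. The wing stayed within 0.5° of where I left it. The jar, bottle and cup looked unmoved in the picture.
- **Not measured:** the hook's pull in newtons could not be read. That it lies within 10–60 N rests only on the turning moment.
- **Disagreement:** the fin stood about 4 mm nearer the cam once gripped than the first picture showed. The block probably shifted as the jaws closed. Later camera and arm readings of the fin's place along the base agreed within about 0.5 mm.

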